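# Space the cut tile and hold it tight

### The arm

A 7-joint arm with a two-finger parallel gripper is mounted at the origin on a cart in front of the work surface, level with it; the furniture and walls round the work are solid. World frame = base frame: x ahead of the robot, y to its left, z up, the work surface at z = 0. Lengths are in mm, angles in rad, forces in N, time in s.
With the tool pointing down it reaches from about 400 to 850 mm from the base axis. Payload 4.5 kg.
Tool frame: the origin (TCP) lies on the centre line of the jaws, within the pads' length; the fingertips stand 22 mm ahead of it and the grasp point (between the pads) lies 3 mm ahead of it; z points along the fingers, y is the line along which they close (so a half turn about z gives the same grasp; the last joint's range is limited). The gripper opens to 88 mm and grips with 3 to 60 N. Pads are 18 mm wide; open, the fingers measure 123 mm over their backs; the gripper's body (75 mm by 187 mm) begins 45 mm behind the grasp point.
Start: joints at [1.357, 0.689, -0.195, 1.565, 0.157, 0.902, -0.215], TCP at [153.323, -605.925, 240.143] pointing down, gripper open.
Joint ranges: [-3.01, 3.01], [-0.46, 2.08], [-1.47, 1.51], [0.13, 2.56], [-1, 4.14], [0.04, 2.09], [-2.66, 2.66]. Speed limits (rad/s): [2.57, 2.57, 3.14, 3.14, 3.14, 3.14, 3.14].

### API

Orientations are given as a unit quaternion [x, y, z, w].
In Python, from rig import robot gives the robot as it stands.
- The arm moves only by the shell command python3 -m pendant 'ROWS'. ROWS is JSON, a list of rows, each an object of numbers: "tx", "ty", "tz": the shift along the tool's x, y, z in mm; "roll": the turn about the tool's z in degrees; "grip": the opening, from 0 (shut) to 1 (fully open). In form: [{"tx": .., "ty": .., "tz": .., "roll": .., "grip": ..}, ...]. A call has 1 to 20 rows; each row is the pose to reach, as a shift and turn from the pose commanded when the call began, along the tool's axes at that moment; what a row does not reach only later rows make up. A row lasts 1/8 s, in which the tool goes at most 62.5 mm and 10.7 degrees, less where a joint would pass 70% of its speed; a pose out of reach is approached as far as the arm can. A call with a gripper value outside its range is refused whole. The fingers move at their own pace and stop on an object; the grip force is fixed at half the most. Time passes only in rows, so rows that repeat a pose let the fingers close. It gives the time, the measured TCP pose, the force, the opening and the grip force at its end, in the units of the state.
- robot.read_state(): the state, without advancing time (a new reading comes with each control period).
- robot.read_camera(name): name is "side" or "top" or "wrist"; returns the picture (480x640x3 uint8, red, green, blue); there is no depth.
- robot.get_calibration(name): a dict with "K" (3x3 intrinsics, pixels), "k1" (the pictures are not rectified: a ray, as slopes to the right and down, at radius r is drawn at 1 + k1 r^2 times it, then the intrinsics apply), "extrinsics" (4x4, takes a point from camera to world coordinates). Camera axes: x right, y down, z forward; pixel columns grow to the right and rows downward; lengths in mm; the calibration is good to about 2 mm. A picture is of the moment at which its call begins: read the wrist's pose just before it. get_calibration takes no time and is no camera call; for the wrist camera it gives the pose at the moment of the call.
- robot.job_done(): hands the job in; it is judged then, once.
The state is a dict: "t": time; "joints": joint angles; "qd": joint speeds; "joint_torque": joint torques, N m; "eef_pos": TCP position; "tcp_rot": TCP orientation; "wrist_force": force on the tool from outside, world axes, zero at the start; "ft_torque": the same for the moment, N m; "width": finger opening in mm; "grip_force": force on a finger pad.
Only numpy, scipy, OpenCV 4.12 (cv2) and the standard library are available. Lean on these libraries where they do the work, as an engineer would, in place of code of your own. Each camera call takes 0.05 s, during which the arm holds its last target. There are 200 camera calls.

### The job

A row of three tiles is being dry-fitted on a layout board. Take the orange spacer from its stand and seat it fully, upright and about midway along, in the one joint of the row that is wide enough for it (never force it into the tight joint), and let go of it. Then push the narrow end tile along the board until the joint is closed up flush on the spacer, and end there: the program finishes while the fingers still hold that tile pressed firmly against the spacer; leave the wide tile and the other things on the worktop where they are.

Things in the scene. Friction and masses are not known exactly. Their poses are not given: they have to be found in the camera images.
- board: Fixed plywood board 126 (x) x 300 (y) mm with a 15 mm wide, 16 mm high rail along each long side; between them a 95 mm channel, open at both ends, floor 8 mm above the worktop. A blue tile, 90 (x) x 60 (y) x 12 mm, is glued to its middle (top 20 mm above the worktop). Origin: centre of the underside, at worktop height below the glued tile. x across the board, y along the row, z up.
- narrow_tile: Loose blue tile 90 (x) x 50 (y) x 12 mm, 90 to 180 g, lying in the channel at either end of the row, 14 to 16 mm from the glued tile; slides along the board's y. Its outer end face is free to push on; the board's floor goes on 50 mm beyond it. Origin: centre of its underside, 8 mm above the worktop; axes as the board's.
- wide_tile: Loose blue glazed tile, 90 (x) x 74 (y) x 12 mm, lying in the channel at the other end of the row, with a joint of only 2 to 4 mm to the glued tile. Origin: centre of its underside; axes as the board's. To be left alone.
- spacer: Orange spacer, 50 to 100 g, same after a half turn. From below: blade 60 (x) x 7 (y) mm, 9 mm deep; flange 70 (x) x 36 (y) x 4 mm that rests on the tile tops; grip fin 44 (x) x 12 (y) x 31 mm. Origin: centre of the blade's lower edge, z up (flange top at 13 mm, fin top at 44 mm). The origin is 9 mm above the worktop in the stand, 11 mm when seated on the tiles.
- stand: Fixed wooden stand, 90 (x) x 52 (y) x 18 mm, on the worktop, with a slot 12 mm wide along its x, in which the spacer's blade stands, in line with it; the spacer's flange rests on its top. Origin: centre of its underside. Lift the spacer straight up out of it.
- mug: Pink and white mug, 86 x 117 x 88 mm, bystander at the left. Origin: centre of its underside.
- tea_tin: Green tea tin, 68 x 68 x 101 mm, bystander at the right. Origin: centre of its underside.
- jar: Clear jar with a grey lid, 64 x 64 x 120 mm, bystander at the back. Origin: centre of its underside.
- pitcher: White milk pitcher, 77 x 108 x 96 mm, bystander at the right. Origin: centre of its underside.

How it is judged:
By the outcome, as a careful person would: the job done as asked, in the order asked, and still so for the second after the job is handed in, while the arm keeps its last pose, push and grip.
It also fails if it takes over 50 s, if anything falls off the work surface, if the arm or the gripper's body presses on something with over 40 N, if the wrist force passes 120 N, or if a joint passes its speed limit or range.

## Working session

There is one attempt and no reset: what is moved stays moved. The work goes in short steps, Python scripts to look and compute and a shell command to move; the robot and the scene stay as the last step left them, time stands still between calls to the robot, and variables do not carry over. Pictures are saved under pics/ and viewed, at most 10 in all, crops included, and the job is handed in when it is done.

```bash
mkdir -p pics; ls; cat > h.py <<'E'
import numpy as np, cv2
from rig import robot
def snap(cam,name):
    c=robot.get_calibration(cam); im=np.array(robot.read_camera(cam))
    cv2.imwrite('pics/'+name+'.png',im[:,:,::-1]); return im,c
def ray(c,uv):
    K=np.array(c['K'],float);k1=c['k1'];E=np.array(c['extrinsics'],float)
    d=np.array([(uv[0]-K[0,2])/K[0,0],(uv[1]-K[1,2])/K[1,1]]);s=d.copy()
    for _ in range(20): s=d/(1+k1*(s@s))
    return E[:3,3],E[:3,:3]@np.array([s[0],s[1],1.])
def plane(c,uv,z):
    o,d=ray(c,np.array(uv,float)); return o+d*(z-o[2])/d[2]
def proj(c,P):
    K=np.array(c['K'],float);E=np.array(c['extrinsics'],float)
    p=E[:3,:3].T@(np.array(P,float)-E[:3,3]); s=p[:2]/p[2]; s=s*(1+c['k1']*(s@s))
    return K[0,0]*s[0]+K[0,2],K[1,1]*s[1]+K[1,2]
E
python3 - <<'E'
from h import *
for n in ('top','side'):
    im,c=snap(n,n+'0'); print(n,np.round(c['K'],1).tolist(),c['k1'],np.round(c['extrinsics'],3).tolist())
s=robot.read_state(); print(s)
E
```

```text
pics
top [[447.0, 0.0, 319.7], [0.0, 447.0, 244.4], [0.0, 0.0, 1.0]] -0.051828321430854044 [[0.03, -0.986, 0.164, 328.524], [-1.0, -0.031, -0.003, -69.443], [0.008, -0.164, -0.986, 1286.094], [0.0, 0.0, 0.0, 1.0]]
side [[548.4, 0.0, 320.1], [0.0, 548.4, 237.0], [0.0, 0.0, 1.0]] -0.07739401878162061 [[0.542, -0.543, 0.641, -759.196], [-0.84, -0.341, 0.422, -915.477], [-0.01, -0.767, -0.641, 1360.603], [0.0, 0.0, 0.0, 1.0]]
{'t': 0.1, 'joints': array([ 1.35682254,  0.68987203, -0.19452196,  1.56624836,  0.15731941,
        0.9025014 , -0.21510137]), 'qd': array([-0.00027729, -0.00146194, -0.00158874, -0.00461597, -0.00123356,
       -0.00260205,  0.00071889]), 'joint_torque': array([-3.93200971e-03, -5.28497493e+01, -1.27197661e+00, -1.53836524e+01,
       -5.26398083e-02,  1.98809816e-03,  4.14832277e-05]), 'eef_pos': array([ 153.09302276, -605.37365904,  239.40559407]), 'tcp_rot': array([ 9.92329969e-01,  1.23614576e-01, -1.68726815e-04, -8.00512072e-04]), 'wrist_force': array([0.05238782, 0.38156368, 0.15830971]), 'ft_torque': array([-0.02995795,  0.05282421,  0.00784851]), 'grip_force': 0.0, 'width': 88.60764158270028}
```

View pics/top0.png

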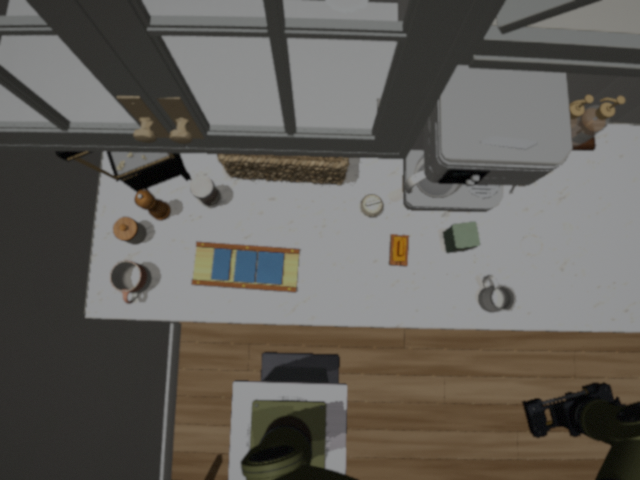

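View pics/side0.png

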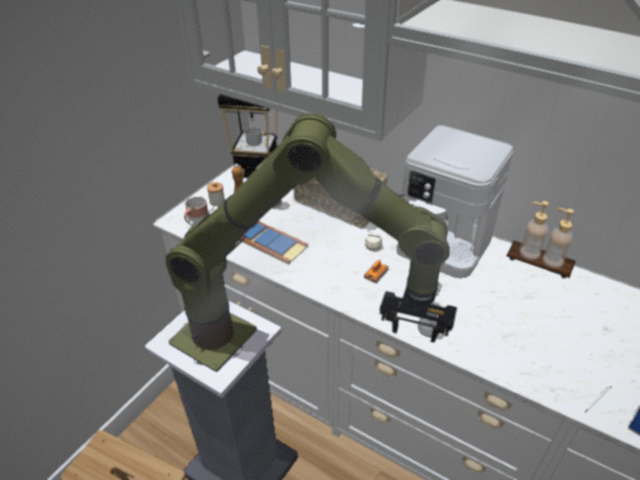

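The top view shows the board at about (246,267). The narrow tile is at its left end (221,264), with the wide joint at about u=233; the wide tile is at (270,267). The spacer on its stand is at (399,250). Next I'll measure with masks.

```bash
python3 - <<'E'
from h import *
im,c=snap('top','top1'); hsv=cv2.cvtColor(im,cv2.COLOR_RGB2HSV)
def blobs(m,z,n):
    k,l,s,ce=cv2.connectedComponentsWithStats(m.astype(np.uint8))
    for i in range(1,k):
        if s[i,4]>25:
            ys,xs=np.where(l==i); P=np.array([plane(c,(x,y),z)[:2] for x,y in zip(xs,ys)],np.float32)
            r=cv2.minAreaRect(P); print(n,s[i].tolist(),np.round(P.mean(0),1),'rect',np.round(r[0],1),np.round(r[1],1),round(r[2],1))
H,S,V=[hsv[:,:,i].astype(int) for i in range(3)]
roi=np.zeros(H.shape,bool); roi[200:310,180:430]=1
blobs(roi&(H>95)&(H<125)&(S>110),20,'blue')
blobs(roi&(H>8)&(H<20)&(S>180)&(V>100),22,'orange')
blobs(roi&(H>18)&(H<32)&(S>60),8,'yellow')
print(hsv[265,225:262].tolist()); print(hsv[250,385:415].tolist())
E
```

```text
blue [213, 250, 17, 29, 412] [474.  206.2] rect [474.5 206.2] [41.5 81.5] 87.6
blue [235, 252, 21, 29, 519] [470.3 136.8] rect [470.7 136.9] [52.3 81.5] 87.7
blue [257, 253, 26, 30, 677] [468.7  67.1] rect [469.2  67.2] [66.5 83.5] 88.2
orange [392, 237, 14, 25, 289] [ 533.5 -301.4] rect [ 533.  -299.6] [37.4 70.5] 89.9
yellow [393, 237, 13, 24, 171] [ 536.  -302.5] rect [ 536.1 -303.2] [33.9 68.6] 86.4
yellow [193, 247, 22, 37, 561] [474.5 261.2] rect [472. 261.] [104.7  60.3] 5.7
yellow [218, 249, 19, 34, 128] [467.8 179.6] rect [473.  191.7] [40.4 97. ] 86.6
yellow [276, 253, 23, 38, 480] [463.4  10.8] rect [461.7  10.6] [ 53.9 106.6] 76.8
[[103, 128, 118], [104, 123, 118], [103, 126, 117], [104, 117, 111], [104, 62, 94], [26, 54, 103], [28, 79, 132], [30, 73, 144], [32, 69, 144], [38, 47, 130], [92, 34, 112], [103, 97, 118], [104, 125, 120], [104, 125, 120], [103, 129, 119], [103, 124, 119], [103, 125, 118], [103, 126, 119], [103, 124, 119], [104, 126, 119], [103, 125, 118], [104, 124, 119], [103, 125, 118], [103, 124, 119], [103, 125, 118], [103, 125, 118], [104, 126, 119], [103, 124, 119], [103, 124, 119], [104, 117, 111], [105, 75, 95], [107, 20, 89], [107, 56, 104], [104, 103, 116], [104, 122, 119], [104, 124, 119], [104, 126, 119]]
[[105, 3, 152], [105, 3, 152], [90, 2, 149], [0, 2, 140], [9, 22, 118], [11, 91, 107], [14, 153, 113], [16, 176, 126], [19, 195, 141], [20, 210, 148], [19, 217, 148], [18, 220, 140], [16, 227, 117], [17, 231, 108], [18, 218, 132], [19, 215, 146], [19, 216, 149], [18, 220, 145], [17, 217, 140], [18, 220, 138], [17, 201, 132], [14, 168, 123], [11, 107, 119], [9, 33, 124], [15, 4, 140], [105, 3, 150], [90, 2, 151], [105, 3, 151], [90, 2, 150], [105, 3, 151]]
```

```bash
R='{"tx":444,"ty":-202,"tz":0,"roll":14.2,"grip":1}'; python3 -m pendant '[{"tx":444,"ty":-202,"tz":0,"roll":14,"grip":1},{"tx":444,"ty":-202,"tz":0,"roll":14,"grip":1},{"tx":444,"ty":-202,"tz":0,"roll":14,"grip":1},{"tx":444,"ty":-202,"tz":0,"roll":14,"grip":1},{"tx":444,"ty":-202,"tz":0,"roll":14,"grip":1},{"tx":444,"ty":-202,"tz":0,"roll":14,"grip":1},{"tx":444,"ty":-202,"tz":0,"roll":14,"grip":1},{"tx":444,"ty":-202,"tz":0,"roll":14,"grip":1},{"tx":444,"ty":-202,"tz":0,"roll":14,"grip":1},{"tx":444,"ty":-202,"tz":0,"roll":14,"grip":1},{"tx":444,"ty":-202,"tz":0,"roll":14,"grip":1},{"tx":444,"ty":-202,"tz":0,"roll":14,"grip":1},{"tx":444,"ty":-202,"tz":0,"roll":14,"grip":1},{"tx":444,"ty":-202,"tz":0,"roll":14,"grip":1}]'
python3 -c "
from h import *
print(robot.read_state()['eef_pos'],robot.read_state()['tcp_rot'])
im,c=snap('wrist','w1');print(np.round(c['extrinsics'],3).tolist())"
```

```text
t: 1.9
eef_pos: [534.0, -301.5, 240.2]
tcp_rot: [1.0, 0.001, 0.0, 0.0]
wrist_force: [0.0, 0.2, -0.0]
width: 88.6
grip_force: 0.0
[ 534.00212338 -301.46231771  240.19420607] [9.99998927e-01 1.46347204e-03 3.31735084e-05 5.15185801e-05]
[[0.003, -0.965, -0.263, 602.462], [-1.0, -0.003, -0.001, -301.217], [0.001, 0.263, -0.965, 385.583], [0.0, 0.0, 0.0, 1.0]]
```

View pics/w1.png

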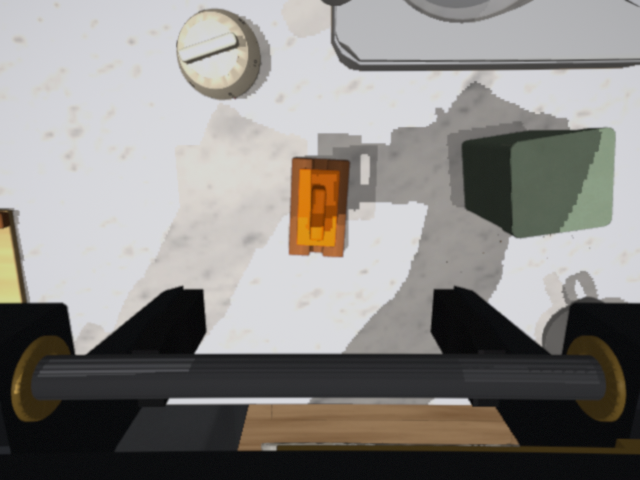

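The wrist view shows the spacer in its stand at about (319,207), roughly aligned with the tool. The jar is at (220,50) and the tin starts at u≥463. I'll measure the spacer and the tin clearance.

```bash
cat >> h.py <<'E'
def rect(c,m,z,sub=3):
    cs,_=cv2.findContours(m.astype(np.uint8),cv2.RETR_EXTERNAL,cv2.CHAIN_APPROX_NONE)
    k=max(cs,key=cv2.contourArea)[:,0]
    P=np.array([plane(c,p,z)[:2] for p in k],np.float32)
    r=cv2.minAreaRect(P); return np.round(r[0],1),np.round(r[1],1),round(r[2],2),cv2.boundingRect(k)
E
python3 - <<'E'
from h import *
im,c=snap('wrist','w2'); hsv=cv2.cvtColor(im,cv2.COLOR_RGB2HSV); H,S,V=[hsv[:,:,i].astype(int) for i in range(3)]
for v in (180,207,245): print(v,[(u,*hsv[v,u].tolist()) for u in range(286,354,3)])
for u in (298,319): print(u,[(v,*hsv[v,u].tolist()) for v in range(152,262,4)])
roi=np.zeros(H.shape,bool); roi[140:270,270:370]=1
print('stand',rect(c,roi&(S>120)&(V>60),18))
print('spacer',rect(c,roi&(S>235)&(H>11)&(V>140),22))
print('spacer all',rect(c,roi&(S>225)&(H>10),22))
# tin
for p in [(513,148),(520,236),(613,128),(613,225)]: print('tin top',plane(c,p,101).round(1))
print('tin base',plane(c,(463,145),0).round(1),plane(c,(470,207),0).round(1))
for p in [(178,50),(260,50),(220,98)]: print('jar top',plane(c,p,120).round(1))
E
```

```text
180 [(286, 18, 12, 209), (289, 15, 13, 202), (292, 12, 141, 136), (295, 12, 168, 144), (298, 13, 188, 153), (301, 16, 234, 219), (304, 16, 234, 219), (307, 16, 235, 219), (310, 16, 235, 194), (313, 14, 235, 187), (316, 14, 235, 187), (319, 14, 236, 187), (322, 14, 235, 188), (325, 14, 236, 188), (328, 14, 236, 188), (331, 14, 232, 188), (334, 14, 234, 185), (337, 14, 240, 150), (340, 12, 183, 92), (343, 12, 167, 81), (346, 12, 167, 78), (349, 13, 24, 95), (352, 10, 7, 109)]
207 [(286, 13, 11, 209), (289, 12, 18, 187), (292, 12, 166, 143), (295, 12, 168, 147), (298, 14, 216, 183), (301, 16, 238, 219), (304, 16, 238, 219), (307, 16, 239, 218), (310, 16, 239, 177), (313, 14, 247, 156), (316, 14, 244, 184), (319, 14, 239, 186), (322, 14, 239, 180), (325, 14, 247, 135), (328, 14, 244, 144), (331, 14, 244, 144), (334, 13, 241, 144), (337, 13, 222, 115), (340, 13, 169, 83), (343, 12, 168, 79), (346, 13, 81, 82), (349, 18, 11, 118), (352, 10, 13, 119)]
245 [(286, 120, 5, 220), (289, 11, 93, 154), (292, 12, 166, 171), (295, 12, 167, 176), (298, 13, 191, 191), (301, 14, 194, 197), (304, 15, 19
[... 1332 characters left out ...]
8, 18, 237, 212), (232, 18, 235, 219), (236, 18, 239, 218), (240, 17, 240, 202), (244, 18, 229, 218), (248, 13, 168, 175), (252, 11, 78, 176), (256, 120, 2, 220), (260, 113, 5, 222)]
stand (array([ 534.2, -301.7]), array([50.2, 88.8]), 87.21, (290, 158, 59, 98))
spacer (array([ 535.5, -301.1]), array([33.8, 67.6]), 89.17, (299, 170, 39, 75))
spacer all (array([ 535.4, -301.1]), array([34.8, 69. ]), 87.22, (298, 169, 42, 77))
tin top [ 591.4 -433.2  101. ]
tin top [ 530.  -446.3  101. ]
tin top [ 604.  -496.7  101. ]
tin top [ 538.2 -509.7  101. ]
tin base [ 590.2 -434.4    0. ] [ 532.7 -446.8    0. ]
jar top [ 648.1 -217.9  120. ]
jar top [ 648.6 -266.5  120. ]
jar top [ 621.6 -241.   120. ]
```

```bash
python3 -c "
import cv2
a=cv2.imread('pics/w1.png')[130:280,250:420]; cv2.imwrite('pics/w1c.png',cv2.resize(a,None,fx=4,fy=4,interpolation=0))"
```

```text
(no output)
```

View pics/w1c.png

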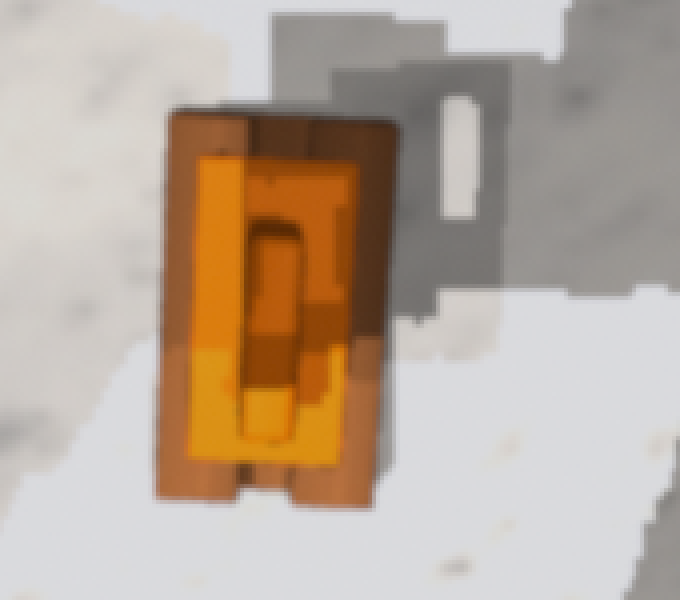

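```bash
python3 -m pendant '[{"tx":1,"ty":0,"tz":50,"roll":3,"grip":1},{"tx":1,"ty":0,"tz":100,"roll":3,"grip":1},{"tx":1,"ty":0,"tz":145,"roll":3,"grip":1},{"tx":1,"ty":0,"tz":175,"roll":3,"grip":1},{"tx":1,"ty":0,"tz":192,"roll":3,"grip":1},{"tx":1,"ty":0,"tz":192,"roll":3,"grip":1},{"tx":1,"ty":0,"tz":192,"roll":3,"grip":0},{"tx":1,"ty":0,"tz":192,"roll":3,"grip":0},{"tx":1,"ty":0,"tz":192,"roll":3,"grip":0},{"tx":1,"ty":0,"tz":192,"roll":3,"grip":0},{"tx":1,"ty":0,"tz":192,"roll":3,"grip":0},{"tx":1,"ty":0,"tz":192,"roll":3,"grip":0},{"tx":1,"ty":0,"tz":192,"roll":3,"grip":0},{"tx":1,"ty":0,"tz":192,"roll":3,"grip":0}]'
```

```text
t: 3.75
eef_pos: [535.2, -301.2, 48.1]
tcp_rot: [1.0, -0.024, -0.0, -0.0]
wrist_force: [0.2, 1.0, -0.5]
width: 11.6
grip_force: 30.0
```

Gripped, with width 11.6 on the 12 mm fin. I'll lift and carry it, stopping short of the board so I can look at the joint.

```bash
python3 -m pendant '[{"tx":0,"ty":0,"tz":-15,"roll":0,"grip":0},{"tx":0,"ty":0,"tz":-40,"roll":0,"grip":0},{"tx":0,"ty":0,"tz":-90,"roll":0,"grip":0},{"tx":0,"ty":0,"tz":-140,"roll":0,"grip":0},{"tx":-10,"ty":-35,"tz":-170,"roll":0,"grip":0},{"tx":-22,"ty":-80,"tz":-170,"roll":0,"grip":0},{"tx":-34,"ty":-125,"tz":-170,"roll":0,"grip":0},{"tx":-46,"ty":-170,"tz":-170,"roll":0,"grip":0},{"tx":-58,"ty":-215,"tz":-170,"roll":0,"grip":0},{"tx":-70,"ty":-260,"tz":-170,"roll":0,"grip":0},{"tx":-82,"ty":-305,"tz":-170,"roll":0,"grip":0},{"tx":-94,"ty":-350,"tz":-170,"roll":0,"grip":0},{"tx":-106,"ty":-395,"tz":-170,"roll":0,"grip":0},{"tx":-118,"ty":-435,"tz":-170,"roll":0,"grip":0},{"tx":-128,"ty":-460,"tz":-170,"roll":0,"grip":0},{"tx":-128,"ty":-469,"tz":-170,"roll":0,"grip":0},{"tx":-128,"ty":-469,"tz":-170,"roll":0,"grip":0},{"tx":-128,"ty":-469,"tz":-170,"roll":0,"grip":0}]'
python3 -c "
from h import *
print(robot.read_state()['eef_pos'],robot.read_state()['tcp_rot'])
im,c=snap('wrist','w3')"
```

```text
t: 6.0
eef_pos: [430.8, 172.0, 218.3]
tcp_rot: [1.0, -0.026, 0.0, 0.0]
wrist_force: [0.2, -0.4, -0.2]
width: 11.5
grip_force: 30.0
[430.83304805 171.95252553 218.29357491] [ 9.99669435e-01 -2.57061811e-02  2.37274529e-04  3.95613218e-04]
```

View pics/w3.png

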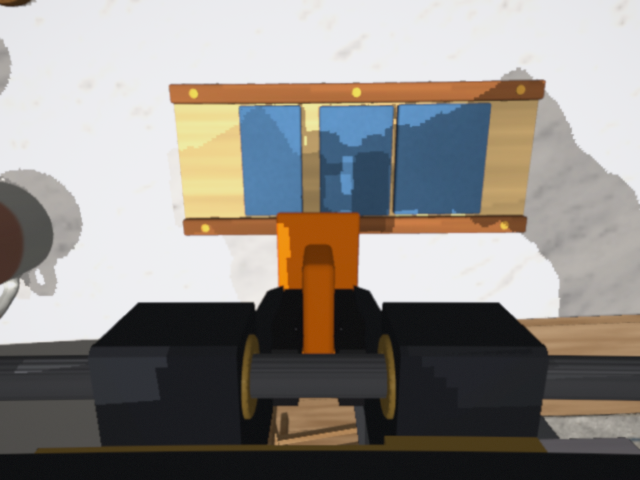

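The view shows narrow tile at u 240–301, the joint at u 301–320 and the glued tile at u 320–393. The tight joint is at u≈395, and the held spacer's flange is at u 277–360. Now I'll measure the edges.

```bash
python3 - <<'E'
from h import *
c=robot.get_calibration('wrist'); s=robot.read_state()
im=cv2.imread('pics/w3.png')[:,:,::-1].copy(); hsv=cv2.cvtColor(im,cv2.COLOR_RGB2HSV); H,S,V=[hsv[:,:,i].astype(int) for i in range(3)]
blue=(H>95)&(H<125)&(S>70); roi=np.zeros(H.shape,bool); roi[95:225,180:530]=1
k,l,st,_=cv2.connectedComponentsWithStats((blue&roi).astype(np.uint8))
idx=sorted([i for i in range(1,k) if st[i,4]>800],key=lambda i:st[i,0])
for i in idx:
    m=l==i; print(st[i].tolist())
    for side in (0,1):
        P=[]
        for v in range(118,202,2):
            xs=np.where(m[v])[0]
            if len(xs): P.append(plane(c,((xs.min()-.5) if side==0 else xs.max()+.5,v),20)[:2])
        P=np.array(P); a,b=np.polyfit(P[:,0],P[:,1],1); r=P[:,1]-a*P[:,0]-b; g=abs(r)<1.5; a,b=np.polyfit(P[g,0],P[g,1],1)
        print('  edge y at x=472: %.1f slope deg %.2f n%d'%(a*472+b,np.degrees(np.arctan(a)),g.sum()))
    P=[]
    for u in range(st[i,0]+6,st[i,0]+st[i,2]-6,2):
        P.append(plane(c,(u,np.where(m[:,u])[0].min()-.5),20)[:2])
    P=np.array(P); a,b=np.polyfit(P[:,1],P[:,0],1); ym=P[:,1].mean(); print('  far edge x %.1f at y %.1f slope %.2f'%(a*ym+b,ym,np.degrees(np.arctan(a))))
# rails: outer near/far edges
org=(H>5)&(H<18)&(S>120)
for u in (200,230,380,420,460,500):
    vs=np.where(org[75:110,u])[0]+75; vn=np.where(org[212:240,u])[0]+212
    if len(vs) and len(vn): print(u,'rails far',plane(c,(u,vs.min()-.5),16+8 if 0 else 16)[:2].round(1),'near',plane(c,(u,vn.max()+.5),16)[:2].round(1))
# held spacer flange
z=s['eef_pos'][2]-26; m=(H>8)&(H<20)&(S>200)
L=[];R=[]
for v in range(235,283,3):
    xs=np.where(m[v,260:380])[0]+260; L.append(plane(c,(xs.min()-.5,v),z)[:2]); R.append(plane(c,(xs.max()+.5,v),z)[:2])
L=np.array(L);R=np.array(R)
for n,P in(('L',L),('R',R)): a,b=np.polyfit(P[:,0],P[:,1],1); print(n,'y at tcp x+20 %.1f'%(a*(s['eef_pos'][0]+20)+b),np.degrees(np.arctan(a)))
print([plane(c,(u,np.where(m[200:240,u])[0].min()+199.5),z)[:2].round(1) for u in (285,300,320,340,352)])
print(s['eef_pos'])
E
```

```text
[240, 106, 62, 109, 6327]
  edge y at x=472: 232.4 slope deg -2.43 n42
  edge y at x=472: 183.7 slope deg -2.56 n42
  far edge x 520.6 at y 205.6 slope 2.80
[320, 106, 73, 109, 7495]
  edge y at x=472: 167.9 slope deg -1.82 n42
  edge y at x=472: 109.7 slope deg -2.70 n42
  far edge x 516.8 at y 136.9 slope 1.84
[394, 104, 96, 110, 9693]
  edge y at x=472: 105.6 slope deg -2.21 n42
  edge y at x=472: 32.3 slope deg -2.56 n42
  far edge x 514.5 at y 69.3 slope 2.33
200 rails far [539.2 260.2] near [416.8 276.3]
230 rails far [538.1 236.4] near [416.3 250. ]
380 rails far [532.8 117. ] near [410.4 118.2]
420 rails far [531.8  85.3] near [408.6  83.2]
460 rails far [530.7  53.7] near [407.7  48.3]
500 rails far [529.5  22.4] near [405.9  13.6]
L y at tcp x+20 188.5 -2.58321338320334
R y at tcp x+20 153.8 -2.795871834113858
[array([465.9, 184.3]), array([465.5, 177.9]), array([465.5, 169.3]), array([464.6, 160.8]), array([464.8, 155.6])]
[430.75278116 171.96728838 218.19988921]
```

```bash
python3 -m pendant '[{"tx":20,"ty":-3,"tz":0,"roll":-0.5,"grip":0},{"tx":43,"ty":-5.7,"tz":20,"roll":-0.5,"grip":0},{"tx":43,"ty":-5.7,"tz":60,"roll":-0.5,"grip":0},{"tx":43,"ty":-5.7,"tz":100,"roll":-0.5,"grip":0},{"tx":43,"ty":-5.7,"tz":130,"roll":-0.5,"grip":0},{"tx":43,"ty":-5.7,"tz":140,"roll":-0.5,"grip":0},{"tx":43,"ty":-5.7,"tz":140,"roll":-0.5,"grip":0},{"tx":43,"ty":-5.7,"tz":140,"roll":-0.5,"grip":0},{"tx":43,"ty":-5.7,"tz":140,"roll":-0.5,"grip":0}]'
python3 -c "
from h import *
print(robot.read_state()['eef_pos'],robot.read_state()['tcp_rot'])
im,c=snap('wrist','w4')"
```

```text
t: 7.18
eef_pos: [474.2, 177.3, 79.1]
tcp_rot: [1.0, -0.02, 0.001, -0.0]
wrist_force: [0.4, 0.2, -1.4]
width: 11.5
grip_force: 30.0
[474.20638725 177.28967882  79.14837896] [ 9.99796238e-01 -2.01595564e-02  9.61659790e-04 -3.87391145e-04]
```

View pics/w4.png

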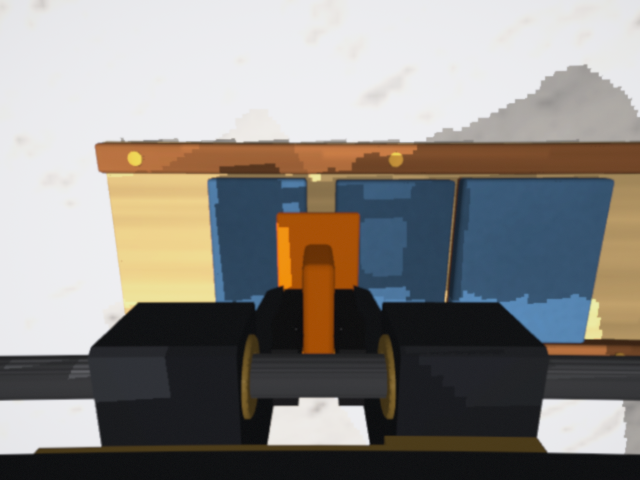

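The view shows the joint's far end at u 307–336, v 180–212, with the flange at u 277–360 above it. I'll measure the joint again from close up.

```bash
cat > m.py <<'E'
from h import *
import sys
s=robot.read_state(); im,c=snap('wrist',sys.argv[1])
hsv=cv2.cvtColor(im,cv2.COLOR_RGB2HSV); H,S,V=[hsv[:,:,i].astype(int) for i in range(3)]
blue=(H>95)&(H<125)&(S>70)
A=[];B=[]
for v in range(184,210,2):
    g=np.where(~blue[v,295:350])[0]+295
    A.append(plane(c,(g.min()-.5,v),20)[:2]); B.append(plane(c,(g.max()+.5,v),20)[:2])
A=np.array(A);B=np.array(B)
# project on row axis through TCP; axis angle -2.3deg
t=np.radians(-2.3); ex=np.array([np.cos(t),np.sin(t)]); ey=np.array([-ex[1],ex[0]]); T=s['eef_pos'][:2]
print('pose',s['eef_pos'].round(2),'angle',np.degrees(2*np.arctan2(s['tcp_rot'][1],s['tcp_rot'][0])).round(2))
print('joint edges rel TCP along row',np.median((A-T)@ey).round(2),np.median((B-T)@ey).round(2), (A-T)@ey)
F=[]
for u in list(range(230,296,4))+list(range(350,440,4)):
    F.append(plane(c,(u,np.where(blue[150:210,u])[0].min()+149.5),20)[:2])
F=np.array(F); print('far edge rel TCP',np.median((F-T)@ex).round(2),'angle',np.degrees(np.polyfit(F[:,1],F[:,0],1)[0]).round(2))
print('f',s['wrist_force'].round(1))
E
python3 m.py w5
```

```text
pose [474.07 177.3   78.99] angle -2.3
joint edges rel TCP along row 6.35 -8.82 [6.29811221 6.3063159  6.31453211 6.32276083 6.33100208 6.33925587
 6.34752221 6.3558011  6.36409256 6.3723966  6.38071322 6.38904243
 6.39738425]
far edge rel TCP 45.23 angle 3.06
f [-0.1  0.1 -0.7]
```

```bash
python3 -m pendant '[{"tx":0,"ty":1.5,"tz":0,"roll":0,"grip":0},{"tx":0,"ty":1.5,"tz":6,"roll":0,"grip":0},{"tx":0,"ty":1.5,"tz":12,"roll":0,"grip":0},{"tx":0,"ty":1.5,"tz":18,"roll":0,"grip":0},{"tx":0,"ty":1.5,"tz":22,"roll":0,"grip":0},{"tx":0,"ty":1.5,"tz":24,"roll":0,"grip":0},{"tx":0,"ty":1.5,"tz":25,"roll":0,"grip":0},{"tx":0,"ty":1.5,"tz":26,"roll":0,"grip":0},{"tx":0,"ty":1.5,"tz":26,"roll":0,"grip":0}]'; python3 m.py w6 | cut -c1-90
```

```text
t: 8.4
eef_pos: [473.5, 175.6, 52.1]
tcp_rot: [1.0, -0.02, 0.0, 0.0]
wrist_force: [-0.5, 0.2, -0.6]
width: 11.5
grip_force: 30.0
pose [473.48 175.59  52.15] angle -2.3
joint edges rel TCP along row 8.14 -7.24 [8.50026571 8.07576218 8.08639519 8.09704467 8.10
 8.12909207 8.13980757 8.15053961 8.16128821 8.17205337 8.18283511
 8.19363345]
far edge rel TCP 46.05 angle 2.84
f [-0.5  0.2 -0.6]
```

```bash
python3 -m pendant '[{"tx":0.5,"ty":0,"tz":1,"roll":0,"grip":0},{"tx":0.5,"ty":0,"tz":2,"roll":0,"grip":0},{"tx":0.5,"ty":0,"tz":2.5,"roll":0,"grip":0},{"tx":0.5,"ty":0,"tz":2.5,"roll":0,"grip":0}]'
```

```text
t: 8.95
eef_pos: [474.1, 175.8, 49.9]
tcp_rot: [1.0, -0.02, 0.0, -0.0]
wrist_force: [-0.9, -0.0, 4.9]
width: 11.6
grip_force: 30.0
```

```bash
python3 -m pendant '[{"tx":0,"ty":0,"tz":0,"roll":0,"grip":0.2},{"tx":0,"ty":0,"tz":0,"roll":0,"grip":0.35},{"tx":0,"ty":0,"tz":0,"roll":0,"grip":0.5},{"tx":0,"ty":0,"tz":0,"roll":0,"grip":0.5},{"tx":0,"ty":0,"tz":-15,"roll":0,"grip":0.5},{"tx":0,"ty":0,"tz":-50,"roll":0,"grip":0.5},{"tx":-10,"ty":-10,"tz":-100,"roll":0,"grip":0.5},{"tx":-30,"ty":-40,"tz":-140,"roll":0,"grip":0.5},{"tx":-40,"ty":-60,"tz":-150,"roll":0,"grip":0.5},{"tx":-40,"ty":-60,"tz":-150,"roll":0,"grip":0.5},{"tx":-40,"ty":-60,"tz":-150,"roll":0,"grip":0.5}]'
python3 -c "
from h import *
print(robot.read_state()['eef_pos'],robot.read_state()['tcp_rot'])
im,c=snap('wrist','w7')"
```

```text
t: 10.32
eef_pos: [436.5, 235.7, 199.4]
tcp_rot: [1.0, -0.021, -0.0, 0.001]
wrist_force: [0.6, -1.3, -1.0]
width: 44.4
grip_force: 0.0
[436.49175547 235.73003612 199.43642314] [ 9.99786120e-01 -2.06695630e-02 -1.45756315e-04  6.80153937e-04]
```

View pics/w7.png

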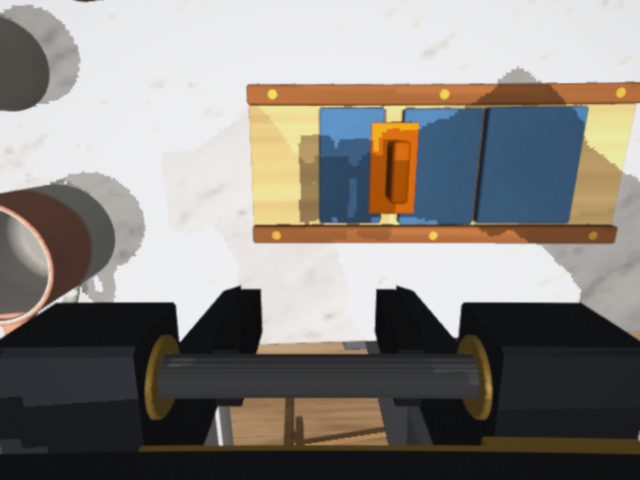

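The spacer stands in the wide joint with its flange at u 370–419, v 122–214. The narrow tile is at u 320–384, and the mug is at the left with u≤115. I'll verify the seating and work out the push geometry.

```bash
python3 - <<'E'
from h import *
c=robot.get_calibration('wrist'); s=robot.read_state()
im=cv2.imread('pics/w7.png')[:,:,::-1].copy(); hsv=cv2.cvtColor(im,cv2.COLOR_RGB2HSV); H,S,V=[hsv[:,:,i].astype(int) for i in range(3)]
roi=np.zeros(H.shape,bool); roi[108:222,355:435]=1
m=roi&(H>8)&(H<20)&(S>215)
print('flange z24',rect(c,m,24)); print('z28',rect(c,m,28))
blue=(H>95)&(H<125)&(S>70)
P=np.array([plane(c,(np.where(blue[v,300:385])[0].min()+299.5,v),20)[:2] for v in range(118,212,3)])
a,b=np.polyfit(P[:,0],P[:,1],1); print('outer edge y at x=474..477:',a*476+b,np.degrees(np.arctan(a)))
P=np.array([plane(c,(np.where(~blue[v,340:400])[0].min()+339.5,v),20)[:2] for v in (112,114,116,118)]);print('inner edge',P.mean(0))
G=np.array([plane(c,(np.where(blue[v,385:425])[0].min()+384.5,v),20)[:2] for v in (112,114,116,118)]);print('glued edge',G.mean(0))
for p,z in [((50,265),88),((112,240),0),((112,240),20)]: print('mug',plane(c,p,z).round(1))
print(s['eef_pos'])
E
```

```text
flange z24 (array([472.5, 175.5]), array([34.3, 65.2]), 87.51, (370, 127, 48, 86))
z28 (array([472.9, 176.2]), array([33.8, 64.4]), 87.51, (370, 127, 48, 86))
outer edge y at x=474..477: 232.2030283419234 -2.348228669127421
inner edge [514.24456162 181.79397009]
glued edge [513.58398279 167.21316324]
mug [426.9 411.   88. ]
mug [420.4 414.8   0. ]
mug [425.3 404.2  20. ]
[436.5272278  235.40846057 199.12966274]
```

The spacer is seated and upright at about (474,175.5). Next I'll shut the fingers and lower them beyond the narrow tile's outer face.

```bash
python3 -m pendant '[{"tx":20,"ty":-15,"tz":0,"roll":0,"grip":0},{"tx":40,"ty":-31,"tz":20,"roll":0,"grip":0},{"tx":40,"ty":-31,"tz":60,"roll":0,"grip":0},{"tx":40,"ty":-31,"tz":90,"roll":0,"grip":0},{"tx":40,"ty":-31,"tz":110,"roll":0,"grip":0},{"tx":40,"ty":-31,"tz":120,"roll":0,"grip":0},{"tx":40,"ty":-31,"tz":130,"roll":0,"grip":0},{"tx":40,"ty":-31,"tz":140,"roll":0,"grip":0},{"tx":40,"ty":-31,"tz":150,"roll":0,"grip":0},{"tx":40,"ty":-31,"tz":158,"roll":0,"grip":0},{"tx":40,"ty":-31,"tz":163,"roll":0,"grip":0},{"tx":40,"ty":-31,"tz":163,"roll":0,"grip":0},{"tx":40,"ty":-31,"tz":163,"roll":0,"grip":0}]'
```

```text
t: 12.0
eef_pos: [477.8, 266.6, 36.8]
tcp_rot: [1.0, -0.02, 0.0, -0.0]
wrist_force: [-0.4, 0.7, 0.0]
width: 0.3
grip_force: 0.0
```

```bash
python3 -m pendant '[{"tx":0,"ty":3,"tz":3,"roll":0,"grip":0},{"tx":0,"ty":8,"tz":3,"roll":0,"grip":0},{"tx":0,"ty":12,"tz":3,"roll":0,"grip":0},{"tx":0,"ty":14,"tz":3,"roll":0,"grip":0},{"tx":0,"ty":15,"tz":3,"roll":0,"grip":0},{"tx":0,"ty":16,"tz":3,"roll":0,"grip":0},{"tx":0,"ty":17,"tz":3,"roll":0,"grip":0},{"tx":0,"ty":18,"tz":3,"roll":0,"grip":0},{"tx":0,"ty":19,"tz":3,"roll":0,"grip":0},{"tx":0,"ty":20,"tz":3,"roll":0,"grip":0},{"tx":0,"ty":20,"tz":3,"roll":0,"grip":0}]'; python3 -c "
from h import *
snap('wrist','w8')"
```

```text
t: 13.38
eef_pos: [476.8, 246.4, 33.6]
tcp_rot: [1.0, -0.02, 0.0, 0.0]
wrist_force: [-0.7, 0.5, -0.8]
width: -0.0
grip_force: 0.0
```

View pics/w8.png

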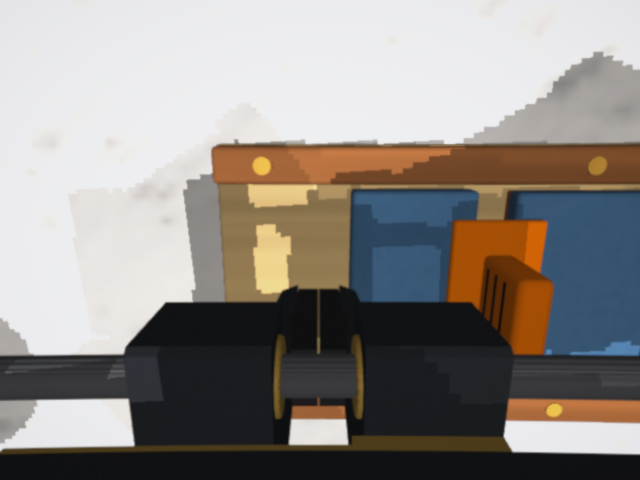

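The tile is untouched so far, with its edge at u≈350 just right of the fingertips, and the force is near zero. I'll continue gently.

```bash
python3 -m pendant '[{"tx":0.5,"ty":1,"tz":0,"roll":0,"grip":0},{"tx":0.5,"ty":2,"tz":0,"roll":0,"grip":0},{"tx":0.5,"ty":3,"tz":0,"roll":0,"grip":0},{"tx":0.5,"ty":4,"tz":0,"roll":0,"grip":0},{"tx":0.5,"ty":5,"tz":0,"roll":0,"grip":0},{"tx":0.5,"ty":6,"tz":0,"roll":0,"grip":0},{"tx":0.5,"ty":7,"tz":0,"roll":0,"grip":0}]'; cat > e.py <<'E'
from h import *
import sys
s=robot.read_state(); im,c=snap('wrist',sys.argv[1])
hsv=cv2.cvtColor(im,cv2.COLOR_RGB2HSV); H,S,V=[hsv[:,:,i].astype(int) for i in range(3)]
blue=(H>95)&(H<125)&(S>70)
for v in (196,203,210):
    x=np.where(blue[v])[0]; br=np.where(np.diff(x)>2)[0]
    print(v,[plane(c,(u,v),20)[:2].round(1).tolist() for u in [x[0]-.5]+[w for i in br for w in (x[i]+.5,x[i+1]-.5)]])
print(s['eef_pos'].round(2),s['wrist_force'].round(1))
E
python3 e.py w9
```

```text
t: 14.3
eef_pos: [477.0, 239.4, 33.6]
tcp_rot: [1.0, -0.02, 0.0, 0.0]
wrist_force: [0.2, 0.2, -0.0]
width: 0.5
grip_force: 0.0
196 [[520.6, 231.2], [518.6, 182.3], [518.0, 169.1]]
203 [[517.8, 231.3], [515.8, 182.2], [515.3, 169.3]]
210 [[515.0, 231.4], [513.0, 182.4], [512.5, 169.5]]
[477.01 239.42  33.59] [ 0.2  0.2 -0. ]
```

```bash
python3 -m pendant '[{"tx":0,"ty":1,"tz":0,"roll":0,"grip":0},{"tx":0,"ty":2,"tz":0,"roll":0,"grip":0},{"tx":0,"ty":3,"tz":0,"roll":0,"grip":0},{"tx":0,"ty":4,"tz":0,"roll":0,"grip":0},{"tx":0,"ty":5,"tz":0,"roll":0,"grip":0},{"tx":0,"ty":5,"tz":0,"roll":0,"grip":0}]'; python3 e.py w10
```

```text
t: 15.1
eef_pos: [476.8, 234.3, 33.6]
tcp_rot: [1.0, -0.02, -0.0, 0.0]
wrist_force: [0.5, -1.0, -0.3]
width: 0.5
grip_force: 0.0
196 [[520.6, 231.2], [518.6, 182.3], [518.0, 169.1]]
203 [[517.8, 231.3], [515.8, 182.2], [515.3, 169.3]]
210 [[515.0, 231.4], [513.0, 182.5], [512.5, 169.1]]
[476.82 234.34  33.57] [ 0.5 -1.  -0.3]
```

```bash
python3 - <<'E'
from h import *
a=cv2.imread('pics/w10.png')[140:440,180:580]
s,c=snap('side','s2'); u,v=map(int,proj(c,[477,225,20])); print(u,v)
t=cv2.imread('pics/s2.png')[v-75:v+75,u-100:u+100]
cv2.imwrite('pics/mix.png',np.vstack([cv2.resize(a,(400,300)),cv2.resize(t,(400,300),interpolation=cv2.INTER_CUBIC)]))
E
```

```text
249 228
```

View pics/mix.png

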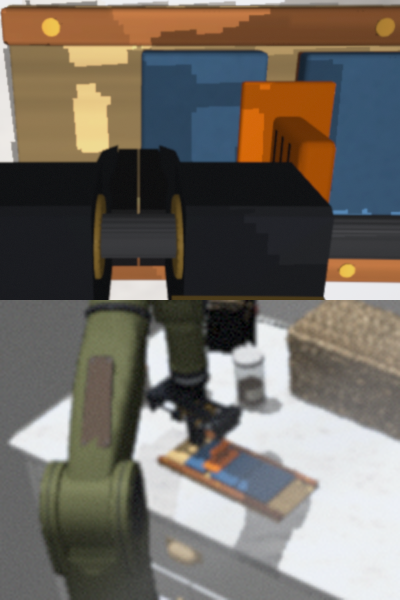

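The crop shows the shut fingertips overlapping the tile's outer edge (crop u≈142) in projection, yet the tile hasn't moved. I'll check where the tips really project.

```bash
python3 - <<'E'
from h import *
c=robot.get_calibration('wrist'); T=robot.read_state()['eef_pos']
t=np.radians(-2.3); ex=np.array([np.cos(t),np.sin(t),0]); ey=np.array([-ex[1],ex[0],0])
for x in (-9,9):
  for z in (-22,0): print(x,z,[tuple(np.round(proj(c,T+ex*x+ey*y+[0,0,z]),0)) for y in (-17.5,-10,0,10,17.5)])
for y in (231,233): print('tile edge at TCP x',proj(c,[477,y,20]))
print(c['K'][0][0])
im=cv2.imread('pics/w10.png'); g=im.sum(2)
for v in range(284,304,2): print(v,[int(u) for u in np.where(np.diff((g[v,250:400]<130).astype(int)))[0]+250])
E
```

```text
-9 -22 [(np.float64(357.0), np.float64(311.0)), (np.float64(340.0), np.float64(311.0)), (np.float64(318.0), np.float64(311.0)), (np.float64(296.0), np.float64(311.0)), (np.float64(279.0), np.float64(311.0))]
-9 0 [(np.float64(362.0), np.float64(335.0)), (np.float64(343.0), np.float64(335.0)), (np.float64(318.0), np.float64(335.0)), (np.float64(293.0), np.float64(335.0)), (np.float64(274.0), np.float64(335.0))]
9 -22 [(np.float64(358.0), np.float64(273.0)), (np.float64(341.0), np.float64(273.0)), (np.float64(318.0), np.float64(273.0)), (np.float64(295.0), np.float64(273.0)), (np.float64(278.0), np.float64(273.0))]
9 0 [(np.float64(364.0), np.float64(292.0)), (np.float64(344.0), np.float64(292.0)), (np.float64(318.0), np.float64(292.0)), (np.float64(292.0), np.float64(292.0)), (np.float64(272.0), np.float64(292.0))]
tile edge at TCP x (np.float64(326.3497804884658), np.float64(298.94723484344826))
tile edge at TCP x (np.float64(321.6013242984483), np.float64(299.1240745975675))
406.745206790185
284 []
286 [339, 342]
288 [290, 296, 338, 348]
290 [286, 297, 298, 316, 319, 353]
292 [282, 316, 319, 355]
294 [280, 316, 319, 356]
296 [279, 316, 319, 357]
298 [278, 316, 319, 358]
300 [277, 316, 319, 359]
302 [275, 316, 319]
```

```bash
python3 -m pendant '[{"tx":0,"ty":-8,"tz":0,"roll":0,"grip":0},{"tx":0,"ty":-20,"tz":0,"roll":0,"grip":0},{"tx":0,"ty":-28,"tz":0,"roll":0,"grip":0},{"tx":0,"ty":-28,"tz":1,"roll":0,"grip":0},{"tx":0,"ty":-28,"tz":2,"roll":0,"grip":0},{"tx":0,"ty":-28,"tz":3,"roll":0,"grip":0},{"tx":0,"ty":-28,"tz":4,"roll":0,"grip":0},{"tx":0,"ty":-28,"tz":4,"roll":0,"grip":0}]'
```

```text
t: 16.2
eef_pos: [477.9, 262.2, 29.5]
tcp_rot: [1.0, -0.02, -0.0, 0.0]
wrist_force: [-0.4, -0.5, -0.2]
width: 0.7
grip_force: 0.0
```

```bash
python3 -m pendant '[{"tx":0,"ty":0,"tz":1,"roll":0,"grip":0},{"tx":0,"ty":0,"tz":2,"roll":0,"grip":0},{"tx":0,"ty":0,"tz":3,"roll":0,"grip":0},{"tx":0,"ty":0,"tz":3,"roll":0,"grip":0}]'
```

```text
t: 16.7
eef_pos: [477.9, 262.4, 26.5]
tcp_rot: [1.0, -0.02, -0.0, 0.0]
wrist_force: [-0.5, -0.1, -0.0]
width: 0.6
grip_force: 0.0
```

```bash
python3 -m pendant '[{"tx":0,"ty":0,"tz":1,"roll":0,"grip":0},{"tx":0,"ty":0,"tz":2,"roll":0,"grip":0},{"tx":0,"ty":0,"tz":3,"roll":0,"grip":0},{"tx":0,"ty":0,"tz":4,"roll":0,"grip":0},{"tx":0,"ty":0,"tz":4,"roll":0,"grip":0}]'; python3 - <<'E'
from h import *
im,c=snap('wrist','w11'); T=robot.read_state()['eef_pos']; im=im.astype(int); g=im.sum(2)
for v in range(276,300,3): print(v,[int(u) for u in np.where(np.diff((g[v,250:400]<130).astype(int)))[0]+250])
print(robot.read_state()['joints'].round(2))
E
```

```text
t: 17.32
eef_pos: [477.9, 262.4, 22.5]
tcp_rot: [1.0, -0.02, -0.0, 0.0]
wrist_force: [0.3, 0.0, -0.1]
width: -0.0
grip_force: 0.0
276 [391, 393]
279 [391, 393]
282 [391, 392]
285 [390, 392]
288 [290, 296, 339, 345, 390, 392]
291 [282, 316, 319, 353, 390, 392]
294 [281, 316, 319, 355, 390, 392]
297 [279, 316, 319, 356, 390, 391]
[-0.6   0.94  0.02  1.94 -0.06  0.26 -2.14]
```

Even at TCP z 22.5 there's no floor contact, so the shut fingertips are shorter than I assumed and were passing above the tile. To keep the gripper's body clear of the spacer fin, I'll raise the tool, turn it -90° (joint 7 has room that way), then feel for the floor.

```bash
python3 -m pendant '[{"tx":0,"ty":0,"tz":-15,"roll":-10,"grip":0},{"tx":0,"ty":0,"tz":-20,"roll":-20,"grip":0},{"tx":0,"ty":0,"tz":-20,"roll":-30,"grip":0},{"tx":0,"ty":0,"tz":-20,"roll":-40,"grip":0},{"tx":0,"ty":0,"tz":-20,"roll":-50,"grip":0},{"tx":0,"ty":0,"tz":-20,"roll":-60,"grip":0},{"tx":0,"ty":0,"tz":-20,"roll":-70,"grip":0},{"tx":0,"ty":0,"tz":-20,"roll":-80,"grip":0},{"tx":0,"ty":0,"tz":-20,"roll":-90,"grip":0},{"tx":0,"ty":0,"tz":-15,"roll":-90,"grip":0},{"tx":0,"ty":0,"tz":-5,"roll":-90,"grip":0},{"tx":0,"ty":0,"tz":0,"roll":-90,"grip":0},{"tx":0,"ty":0,"tz":0,"roll":-90,"grip":0},{"tx":0,"ty":0,"tz":1,"roll":-90,"grip":0},{"tx":0,"ty":0,"tz":2,"roll":-90,"grip":0},{"tx":0,"ty":0,"tz":3,"roll":-90,"grip":0},{"tx":0,"ty":0,"tz":3,"roll":-90,"grip":0}]'; python3 -c "
from h import *
print(robot.read_state()['joints'].round(2))"
```

```text
t: 19.5
eef_pos: [478.0, 262.4, 19.6]
tcp_rot: [0.721, 0.693, -0.0, 0.0]
wrist_force: [0.8, 0.0, 0.7]
width: 0.4
grip_force: 0.0
[-0.44  0.95 -0.25  1.93  0.65  0.34 -1.25]
```

```bash
python3 -m pendant '[{"tx":0,"ty":0,"tz":1,"roll":0,"grip":0},{"tx":0,"ty":0,"tz":2,"roll":0,"grip":0},{"tx":0,"ty":0,"tz":3,"roll":0,"grip":0},{"tx":0,"ty":0,"tz":3,"roll":0,"grip":0}]'
```

```text
t: 20.0
eef_pos: [477.9, 262.4, 16.5]
tcp_rot: [0.721, 0.693, -0.0, 0.0]
wrist_force: [-0.4, -0.8, 0.3]
width: 0.7
grip_force: 0.0
```

```bash
python3 - <<'E'
from h import *
a,c=snap('wrist','w12'); b=cv2.imread('pics/w12.png')
t,ct=snap('top','t12'); u,v=map(int,proj(ct,[475,230,20])); t=cv2.imread('pics/t12.png')[v-30:v+30,u-40:u+40]
s,cs=snap('side','s12'); u,v=map(int,proj(cs,[475,230,20])); s=cv2.imread('pics/s12.png')[v-45:v+45,u-60:u+60]
f=lambda i,w:cv2.resize(i,w,interpolation=cv2.INTER_CUBIC)
cv2.imwrite('pics/mix2.png',np.hstack([f(b,(400,300)),np.vstack([f(t,(400,300)),f(s,(400,300))])[:600]] ) if 0 else np.vstack([f(b,(400,300)),f(s,(400,300))]))
E
```

```text
(no output)
```

View pics/mix2.png

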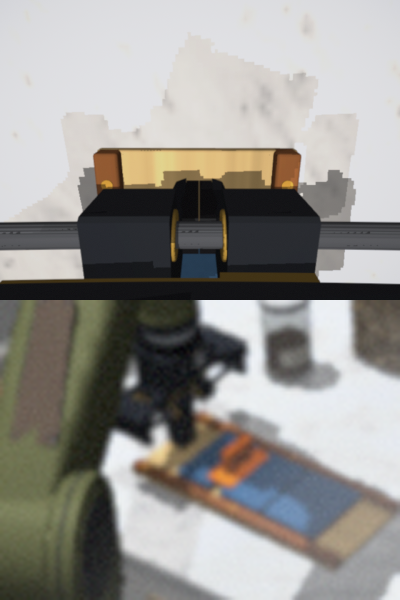

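The wrist part shows the shut fingers within the channel, on the board's free end. The side part shows the tips just off the narrow tile's outer face. I'll lower 2 mm more, feeling for contact, then push along the board (tool -x).

```bash
python3 -m pendant '[{"tx":0,"ty":0,"tz":0.5,"roll":0,"grip":0},{"tx":0,"ty":0,"tz":1,"roll":0,"grip":0},{"tx":0,"ty":0,"tz":1.5,"roll":0,"grip":0},{"tx":0,"ty":0,"tz":2,"roll":0,"grip":0},{"tx":0,"ty":0,"tz":2,"roll":0,"grip":0}]'
```

```text
t: 20.78
eef_pos: [477.9, 262.4, 14.5]
tcp_rot: [0.721, 0.693, -0.0, 0.0]
wrist_force: [-0.0, -0.3, 0.3]
width: 0.4
grip_force: 0.0
```

```bash
python3 -m pendant '[{"tx":-5,"ty":-0.5,"tz":0,"roll":0,"grip":0},{"tx":-10,"ty":-1,"tz":0,"roll":0,"grip":0},{"tx":-14,"ty":-1,"tz":0,"roll":0,"grip":0},{"tx":-16,"ty":-1,"tz":0,"roll":0,"grip":0},{"tx":-18,"ty":-1,"tz":0,"roll":0,"grip":0},{"tx":-19,"ty":-1,"tz":0,"roll":0,"grip":0},{"tx":-20,"ty":-1,"tz":0,"roll":0,"grip":0},{"tx":-21,"ty":-1,"tz":0,"roll":0,"grip":0},{"tx":-22,"ty":-1,"tz":0,"roll":0,"grip":0},{"tx":-22,"ty":-1,"tz":0,"roll":0,"grip":0}]'
cat > t.py <<'E'
from h import *
im,c=snap('top','tt'); hsv=cv2.cvtColor(im,cv2.COLOR_RGB2HSV); H,S,V=[hsv[:,:,i].astype(int) for i in range(3)]
blue=(H>95)&(H<125)&(S>70)
for x in (510,512,440,435,430):
    u,v=proj(c,[x,200,20]); v=int(round(v)); r=[(int(round(proj(c,[x,y,20])[0]))) for y in (245,150)]
    print(x,''.join('#' if b else '.' for b in blue[v,r[0]:r[1]]), [round(float(plane(c,(r[0]+k,v),20)[1]),1) for k in np.where(np.diff(blue[v,r[0]:r[1]].astype(int)))[0]+.5])
s=robot.read_state(); print(s['eef_pos'].round(1),s['wrist_force'].round(1))
E
python3 t.py
```

```text
t: 22.02
eef_pos: [476.1, 240.5, 14.6]
tcp_rot: [0.721, 0.693, 0.0, 0.0]
wrist_force: [0.1, 0.4, 0.0]
width: 0.5
grip_force: 0.4
510 .......##########.............### [224.7, 196.0, 158.7]
512 .......###############.......#### [224.9, 181.8, 161.7]
440 ......##########................# [228.6, 200.1, 154.6]
435 ......#############............## [228.3, 191.2, 157.1]
430 .................####.......##### [196.8, 185.4, 165.5]
[476.1 240.5  14.6] [0.3 1.3 0.4]
```

```bash
python3 -m pendant '[{"tx":-1,"ty":0,"tz":0,"roll":0,"grip":0},{"tx":-2,"ty":0,"tz":0,"roll":0,"grip":0},{"tx":-3,"ty":0,"tz":0,"roll":0,"grip":0},{"tx":-4,"ty":0,"tz":0,"roll":0,"grip":0},{"tx":-5,"ty":0,"tz":0,"roll":0,"grip":0}]'
python3 t.py
```

```text
t: 22.7
eef_pos: [476.0, 236.3, 14.7]
tcp_rot: [0.721, 0.693, 0.001, -0.0]
wrist_force: [-0.1, 3.1, -1.5]
width: 0.3
grip_force: 1.6
510 ..#......##########............## [239.1, 236.2, 219.0, 190.3, 155.8]
512 .........###############.....#### [219.2, 176.1, 161.7]
440 .......###########............... [225.8, 194.5]
435 .......############.............# [225.4, 191.2, 154.3]
430 ..................#####.....##### [193.9, 179.7, 165.5]
[476.  236.3  14.6] [ 0.9  2.9 -1.1]
```

Tile is moving (its edge shifted about 5 mm, with 3 N on the wrist). I'll continue in small steps until the force rises.

```bash
python3 -m pendant '[{"tx":-0.7,"ty":0,"tz":0,"roll":0,"grip":0},{"tx":-1.4,"ty":0,"tz":0,"roll":0,"grip":0},{"tx":-2,"ty":0,"tz":0,"roll":0,"grip":0},{"tx":-2,"ty":0,"tz":0,"roll":0,"grip":0}]'
python3 t.py
```

```text
t: 23.25
eef_pos: [476.0, 236.2, 14.8]
tcp_rot: [0.721, 0.693, 0.002, -0.001]
wrist_force: [-0.1, 6.5, -1.8]
width: 0.7
grip_force: 3.2
510 .........##########............## [219.0, 190.3, 155.8]
512 ........################.....#### [222.1, 176.1, 161.7]
440 .......###########............... [225.8, 194.5]
435 .......############.............# [225.4, 191.2, 154.3]
430 ...................####.....##### [191.1, 179.7, 165.5]
[476.  236.2  14.8] [-0.   5.5 -1.7]
```

```bash
cat > j.py <<'E'
from h import *
import sys
now,c=snap('top','tn'); old=cv2.imread('pics/top1.png')[:,:,::-1]
def prof(im,x):
    ys=np.arange(260,100,-.5); uv=np.array([proj(c,[x+(y-176)*.0402,y,20]) for y in ys],np.float32)
    p=cv2.remap(im.astype(np.float32),uv[:,0].reshape(1,-1),uv[:,1].reshape(1,-1),cv2.INTER_LINEAR)[0]
    return ys,(p[:,2]-p[:,0])/(p[:,2]+p[:,0]+1)
for x in (516,514,512,433,431):
    for n,im in (('old',old),('now',now)):
        ys,r=prof(im,x); k=np.where(np.diff((r>0.05).astype(int)))[0]; print(x,n,[float(ys[i]) for i in k])
s=robot.read_state(); print(s['eef_pos'].round(1),s['wrist_force'].round(1))
E
python3 j.py
```

```text
516 old [227.5, 183.0, 162.5, 111.0, 101.5]
516 now [236.0, 235.5, 218.0, 176.5, 161.0, 111.5, 101.0]
514 old [229.0, 181.5, 164.5, 106.5, 105.0]
514 now [236.0, 235.5, 222.5, 175.5, 163.5, 108.0, 102.5]
512 old [229.5, 181.0, 165.0]
512 now [236.5, 235.0, 223.0, 176.0, 163.5, 107.5, 103.5]
433 old [232.5, 184.5, 168.5]
433 now [229.5, 180.0, 167.5]
431 old [232.0, 185.5, 168.0, 108.0, 107.0]
431 now [229.0, 179.0, 167.5, 108.0, 107.0]
[476.  236.2  14.8] [ 0.3  6.7 -1.5]
```

```bash
python3 -m pendant '[{"tx":-1,"ty":0,"tz":0,"roll":0,"grip":0},{"tx":-2,"ty":0,"tz":0,"roll":0,"grip":0},{"tx":-3,"ty":0,"tz":0,"roll":0,"grip":0},{"tx":-3,"ty":0,"tz":0,"roll":0,"grip":0}]'
python3 j.py
```

```text
t: 23.85
eef_pos: [476.1, 236.1, 15.0]
tcp_rot: [0.72, 0.694, 0.004, -0.003]
wrist_force: [-0.1, 10.0, -1.6]
width: 0.7
grip_force: 5.1
516 old [227.5, 183.0, 162.5, 111.0, 101.5]
516 now [221.5, 176.5, 161.0, 111.5]
514 old [229.0, 181.5, 164.5, 106.5, 105.0]
514 now [240.0, 237.5, 223.0, 175.5, 163.5, 108.0, 102.5]
512 old [229.5, 181.0, 165.0]
512 now [239.5, 237.5, 223.5, 176.0, 163.5, 107.0, 103.5]
433 old [232.5, 184.5, 168.5]
433 now [230.5, 180.0, 167.5]
431 old [232.0, 185.5, 168.0, 108.0, 107.0]
431 now [231.0, 179.0, 167.5, 107.5, 107.0]
[476.  236.1  15. ] [-0.4  9.6 -2.9]
```

The push has stalled at 10 N after about 5.5 mm, and the top view is too coarse to tell whether the joint is closed. I'll back off, lift and look with the wrist camera.

```bash
python3 -m pendant '[{"tx":8,"ty":0,"tz":0,"roll":0,"grip":0},{"tx":16,"ty":0,"tz":-10,"roll":0,"grip":0},{"tx":18,"ty":0,"tz":-60,"roll":0,"grip":0},{"tx":10,"ty":0,"tz":-110,"roll":0,"grip":0},{"tx":-20,"ty":0,"tz":-150,"roll":0,"grip":0},{"tx":-60,"ty":0,"tz":-160,"roll":0,"grip":0},{"tx":-95,"ty":0,"tz":-160,"roll":0,"grip":0},{"tx":-105,"ty":0,"tz":-160,"roll":0,"grip":0},{"tx":-105,"ty":0,"tz":-160,"roll":0,"grip":0},{"tx":-105,"ty":0,"tz":-160,"roll":0,"grip":0}]'
cat > k.py <<'E'
from h import *
s=robot.read_state(); im,c=snap('wrist','w13')
hsv=cv2.cvtColor(im,cv2.COLOR_RGB2HSV); H,S,V=[hsv[:,:,i].astype(int) for i in range(3)]
blue=((H>95)&(H<125)&(S>70)).astype(np.uint8); org=((H>8)&(H<20)&(S>215)).astype(np.uint8)
t=np.radians(-2.3); ex=np.array([np.cos(t),np.sin(t)]); ey=np.array([-ex[1],ex[0]]); O=np.array([474,175.5])
ys=np.arange(250,140,-.25)
for X in (-42,-40,-38,38,40,42):
    uv=np.array([proj(c,[*(O+ex*X+ey*(y-175.5)),20]) for y in ys],np.float32)
    b=cv2.remap(blue,uv[:,0].reshape(1,-1),uv[:,1].reshape(1,-1),cv2.INTER_NEAREST)[0]
    print(X,[float(ys[i]) for i in np.where(np.diff(b.astype(int)))[0]])
ys=np.arange(215,140,-.25)
for X in (-33,-29,-25,25,29,33):
    uv=np.array([proj(c,[*(O+ex*X+ey*(y-175.5)),24]) for y in ys],np.float32)
    b=cv2.remap(org,uv[:,0].reshape(1,-1),uv[:,1].reshape(1,-1),cv2.INTER_NEAREST)[0]
    print('fl',X,[float(ys[i]) for i in np.where(np.diff(b.astype(int)))[0]])
print(s['eef_pos'].round(1),s['wrist_force'].round(1))
E
python3 k.py
```

```text
t: 25.15
eef_pos: [471.5, 127.4, 174.7]
tcp_rot: [0.72, 0.693, 0.001, -0.0]
wrist_force: [0.5, 0.7, 0.7]
width: 0.7
grip_force: 0.0
-42 [225.5, 177.0, 168.5]
-40 [225.5, 176.25, 168.5]
-38 [225.5, 176.25, 168.5]
38 [225.0, 176.5, 168.75]
40 [225.0, 176.5, 168.75]
42 [225.0, 176.5, 168.75]
fl -33 [180.75, 155.25]
fl -29 [180.75, 155.25]
fl -25 [188.25, 187.0, 185.0, 155.25]
fl 25 [189.25, 155.25]
fl 29 [189.25, 155.5]
fl 33 [189.25, 155.5]
[471.5 127.4 174.7] [0.5 0.7 0.7]
```

The joint is closed at both ends: it measures about 7.8 mm, the same on each side, with the flange centred on it. I'll go back down to the outer face and press firmly.

```bash
python3 -m pendant '[{"tx":40,"ty":0,"tz":0,"roll":0,"grip":0},{"tx":85,"ty":0,"tz":0,"roll":0,"grip":0},{"tx":115,"ty":0,"tz":20,"roll":0,"grip":0},{"tx":124,"ty":0,"tz":60,"roll":0,"grip":0},{"tx":124,"ty":0,"tz":110,"roll":0,"grip":0},{"tx":124,"ty":0,"tz":145,"roll":0,"grip":0},{"tx":124,"ty":0,"tz":157,"roll":0,"grip":0},{"tx":124,"ty":0,"tz":160,"roll":0,"grip":0},{"tx":124,"ty":0,"tz":160,"roll":0,"grip":0},{"tx":124,"ty":0,"tz":160,"roll":0,"grip":0}]'
```

```text
t: 26.45
eef_pos: [477.2, 249.9, 15.8]
tcp_rot: [0.721, 0.693, 0.001, 0.0]
wrist_force: [0.3, -0.4, 0.1]
width: 0.5
grip_force: 0.0
```

```bash
python3 -m pendant '[{"tx":-5,"ty":-0.7,"tz":1,"roll":0,"grip":0},{"tx":-10,"ty":-0.7,"tz":1,"roll":0,"grip":0},{"tx":-12,"ty":-0.7,"tz":1,"roll":0,"grip":0},{"tx":-14,"ty":-0.7,"tz":1,"roll":0,"grip":0},{"tx":-16,"ty":-0.7,"tz":1,"roll":0,"grip":0},{"tx":-18,"ty":-0.7,"tz":1,"roll":0,"grip":0},{"tx":-20,"ty":-0.7,"tz":1,"roll":0,"grip":0},{"tx":-22,"ty":-0.7,"tz":1,"roll":0,"grip":0},{"tx":-24,"ty":-0.7,"tz":1,"roll":0,"grip":0},{"tx":-24,"ty":-0.7,"tz":1,"roll":0,"grip":0},{"tx":-24,"ty":-0.7,"tz":1,"roll":0,"grip":0}]'; python3 j.py | grep now
```

```text
t: 27.82
eef_pos: [475.3, 236.1, 14.3]
tcp_rot: [0.719, 0.695, 0.007, -0.005]
wrist_force: [-1.4, 15.1, -2.6]
width: 0.1
grip_force: 7.4
516 now [222.5, 176.5, 161.0, 111.5]
514 now [223.0, 175.5, 163.5, 108.0, 102.5]
512 now [236.0, 235.5, 223.0, 176.0, 163.5, 107.0, 103.5]
433 now [230.0, 180.0, 167.0]
431 now [229.5, 179.5, 167.5, 108.0, 107.0]
```

```bash
python3 -m pendant '[{"tx":-1,"ty":0,"tz":0,"roll":0,"grip":0},{"tx":-1,"ty":0,"tz":0,"roll":0,"grip":0},{"tx":-1,"ty":0,"tz":0,"roll":0,"grip":0}]'; python3 -c "
from rig import robot
print(robot.job_done())"
```

```text
t: 28.25
eef_pos: [475.3, 236.1, 14.4]
tcp_rot: [0.719, 0.695, 0.008, -0.006]
wrist_force: [-0.4, 15.8, -3.1]
width: 0.1
grip_force: 8.1
the job is handed in; nothing more can be done
None
```

The job is handed in at 28.3 s: the spacer is seated in the wide joint and released, and the fingers hold the narrow tile closed against it with about 16 N; the joint measured about 7.8 mm at both ends before the final press.

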